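Feel along the bark edge of a half-moon slab

TASK

The half-moon slab is about to be sold: feel its rough bark edge for loose or sharp spots. Touch the bark rim with closed fingertips at the slab's blunt end, run them lightly along the rim, right round the arch to the end of the bark at the pointed end, then come away. Do not lift the slab or shove it about, and leave the wax tin, the bowls and everything else where they are.

Things in the scene. Friction and masses are not known exactly. Their poses are not given: they have to be found in the camera images.
- slab: loose half-moon slab of light wood with dark radial figure, flat on the table, 260 x 105 x 40 mm, 0.6 to 0.9 kg. One long side is sawn straight (faces its -x, at -52 mm); round the other arches a rim of dark bark, 16 mm wide, its level top 4 mm above the planed face. At its -y the blunt end, cut square, 50 mm wide; from there it tapers to the pointed end at +y, 12 mm wide. Origin under its middle, on the table; z up
- bark0: a 16 mm long stretch of the bark rim, the beginning of the rim, at the blunt end; part of the slab. Origin: the centre of the top of this stretch, 44 mm above the table, on the rim's centre line; x along the rim towards the pointed end, z up. The stretches lie 55 mm apart along the rim, with the same plain bark between them
- bark1: a 26 mm long stretch of the bark rim, number 1 in order from the blunt end (0) to the pointed end (5); part of the slab. Origin: the centre of the top of this stretch, 44 mm above the table, on the rim's centre line; x along the rim towards the pointed end, z up.
- bark2: a 26 mm long stretch of the bark rim, number 2 in order from the blunt end (0) to the pointed end (5); part of the slab. Origin: the centre of the top of this stretch, 44 mm above the table, on the rim's centre line; x along the rim towards the pointed end, z up.
- bark3: a 26 mm long stretch of the bark rim, number 3 in order from the blunt end (0) to the pointed end (5); part of the slab. Origin: the centre of the top of this stretch, 44 mm above the table, on the rim's centre line; x along the rim towards the pointed end, z up.
- bark4: a 26 mm long stretch of the bark rim, number 4 in order from the blunt end (0) to the pointed end (5); part of the slab. Origin: the centre of the top of this stretch, 44 mm above the table, on the rim's centre line; x along the rim towards the pointed end, z up.
- bark5: a 16 mm long stretch of the bark rim, the end of the rim, at the pointed end; part of the slab. Origin: the centre of the top of this stretch, 44 mm above the table, on the rim's centre line; x along the rim towards the pointed end, z up.
- wax_tin: low round aluminium wax tin, 44 mm across and 19 mm high, standing on the planed face of the slab near its sawn side; origin at the centre of its underside
- walnut_bowl: small dark turned bowl, 90 mm across and 36 mm high, on the table outside the arch; origin at the centre of its underside
- lidded_box: small turned box with a knobbed lid, 44 mm across and 62 mm high, on the table on the slab's sawn side; origin at the centre of its underside
- sanding_block: cork sanding block, 45 x 90 x 27 mm, on the table on the slab's sawn side; origin at the centre of its underside
- ash_bowl: thick light-brown bowl, 150 mm across and 62 mm high, on the left of the table; origin at the centre of its underside
- cherry_bowl: red-brown bowl, 170 mm across and 50 mm high, on the right of the table; origin at the centre of its underside
Mind the look-alikes: they are no part of the job. Of the things that look like the sanding_block, the largest one is meant. What is shaped like the cherry_bowl but blue or green is not meant.

How it is judged:
On the way, in this order (a step that is already met when the one before it is completed fails the run):
1. the fingertips touch the bark rim at the blunt end (contact force between the fingers and bark0 above 0.2 N), for 0.05 s.
2. then they touch the bark rim at stretch 1 (contact force between the fingers and bark1 above 0.2 N), for 0.05 s.
3. then they touch the bark rim at stretch 2 (contact force between the fingers and bark2 above 0.2 N), for 0.05 s.
4. then they touch the bark rim at stretch 3 (contact force between the fingers and bark3 above 0.2 N), for 0.05 s.
5. then they touch the bark rim at stretch 4 (contact force between the fingers and bark4 above 0.2 N), for 0.05 s.
6. they reach the end of the rim, at the pointed end (contact force between the fingers and bark5 above 0.2 N), for 0.05 s.
At the end, for the whole second after the job is handed in: the bark rim was touched from the blunt end to the pointed end in order; the slab lies flat and at rest within 25 mm of where it was, and each bystander stands within 30 mm of where it was (distance of slab from where it was at the start of the episode below 0.025 m and height (world z) of slab below 0.01 m and angle between slab's own z axis and vertical below 0.1 rad and linear speed of slab below 0.02 m/s and distance of each of wax_tin, walnut_bowl, lidded_box, sanding_block, ash_bowl, cherry_bowl from where it was at the start of the episode below 0.03 m and angle between each of wax_tin, walnut_bowl, lidded_box, sanding_block, ash_bowl, cherry_bowl's own z axis and vertical below 0.2 rad).
It fails at once if the slab is lifted or tipped (height (world z) of slab above 0.012 m or angle between slab's own z axis and vertical above 0.12 rad).
It fails at once if the slab is shoved more than 25 mm (distance of slab from where it was at the start of the episode above 0.025 m).
It fails at once if the slab is pressed hard (over 30 N) instead of touched lightly (contact force between the fingers and slab above 30 N).
It fails at once if a bystander is knocked over or moved more than 30 mm (distance of any of wax_tin, walnut_bowl, lidded_box, sanding_block, ash_bowl, cherry_bowl from where it was at the start of the episode above 0.03 m or angle between any of wax_tin, walnut_bowl, lidded_box, sanding_block, ash_bowl, cherry_bowl's own z axis and vertical above 0.3 rad).
It also fails if it takes over 59 s, if anything falls off the work surface, if the arm or the gripper's body presses on something with over 40 N, if the wrist force passes 120 N, or if a joint passes its speed limit or range.

ROBOT

A 6-joint arm with a two-finger parallel gripper is mounted at the origin on the work surface. World frame = base frame: x ahead of the robot, y to its left, z up, the work surface at z = 0. Lengths are in m, angles in rad, forces in N, time in s.
With the tool pointing down it reaches from about 0.2 to 0.875 m from the base axis. Payload 3.4 kg.
Tool frame: the origin (TCP) lies midway between the tips of the shut fingers; the grasp point (between the pads) lies 19 mm behind it; z points along the fingers, y is the line along which they close (so a half turn about z gives the same grasp; the last joint's range is limited). The gripper opens to 94 mm and grips with 3 to 60 N. Pads are 16 mm wide; open, the fingers measure 119 mm over their backs; the gripper's body (75 mm by 177 mm) begins 78 mm behind the grasp point.
Start: joints at [-1.448, 0.276, 1.505, -0, 1.361, -0.121], TCP at [0.139, -0.558, 0.205] pointing down, gripper open.
Joint ranges: [-2.89, 2.89], [-0.75, 2.08], [0.22, 2.7], [-1.18, 4.32], [0.11, 2.71], [-2.7, 2.7]. Speed limits (rad/s): [2.57, 2.57, 3.14, 3.14, 3.14, 3.14].

INTERFACE

Orientations are given as a 3x3 rotation matrix whose columns are the frame's x, y, z axes.
In Python, from rig import manip gives the robot as it stands. The module is installed in compiled form; this text tells all that it offers.
- The arm moves only by the tool jog_arm, never from a script. Its argument "moves" is a list of rows, each an object of numbers: "jaw": the opening, from -1 (shut) to 1 (fully open); "tx", "ty", "tz": the shift along the tool's x, y, z in m; "rx", "ry", "rz": the turn, a rotation vector about the tool's x, y, z in degrees. A call has 1 to 10 rows; each row is the pose to reach, as a shift and turn from the pose commanded when the call began, along the tool's axes at that moment; what a row does not reach only later rows make up. A row lasts 1/10 s, in which the tool goes at most 50 mm and 8.59 degrees, less where a joint would pass 70% of its speed; a pose out of reach is approached as far as the arm can. A call with a gripper value outside its range is refused whole. The fingers move at their own pace and stop on an object; "squeeze" is the grip in N (left out, the last holds). Time passes only in rows, so rows that repeat a pose let the fingers close. It gives the time, the measured TCP pose, the force, the opening and the grip force at its end, in the units of the state.
- manip.sense(): the state, without advancing time (a new reading comes with each control period).
- manip.snapshot(name): name is "side" or "top" or "wrist"; returns a dict with "color" (420x560x3 uint8, blue, green, red), "camera_matrix" (3x3 intrinsics, pixels), "position" and "rotation" of the camera in the world; the wrist camera has in their place "tool_from_camera" (4x4, takes a point from camera to tool coordinates, whose origin is the TCP and whose axes are the flange's). Camera axes: x right, y up, looking along -z (the intrinsics and any distortion apply to the point x, -y, -z); pixel columns grow to the right and rows downward; lengths in m; the calibration is good to about 2 mm. A picture is of the moment at which its call begins: read the wrist's pose just before it. There is no depth.
- manip.sign_off(): hands the job in; it is judged then, once.
The state is a dict: "clock": time; "joints": joint angles; "qvel": joint speeds; "tau": joint torques, N m; "eef_pos": TCP position; "tcp_rot": TCP orientation; "contact_force": force on the tool from outside, world axes, zero at the start; "wrist_torque": the same for the moment, N m; "width": finger opening in m; "grasp_force": force on a finger pad.
Only numpy, scipy, OpenCV 4.12 (cv2) and the standard library are available. Lean on these libraries where they do the work, as an engineer would, in place of code of your own. Each camera call takes 0.05 s, during which the arm holds its last target. There are 200 camera calls.

## Working session

There is one attempt and no reset: what is moved stays moved. The work goes in short steps, Python scripts to look and compute and a tool call to move; the robot and the scene stay as the last step left them, time stands still between calls to the robot, and variables do not carry over. Pictures are saved under pics/ and viewed, at most 10 in all, crops included, and the job is handed in when it is done.

Besides the shell and the picture viewer there is one more tool, called after ">>>" as name(argument=value, ...), one argument or row to a line, values as JSON. jog_arm: Moves the arm, as the interface text tells. Its arguments: {"type":"object","properties":{"moves":{"type":"array","items":{"type":"object","properties":{"jaw":{"type":"number"},"tx":{"type":"number"},"ty":{"type":"number"},"tz":{"type":"number"},"rx":{"type":"number"},"ry":{"type":"number"},"rz":{"type":"number"}}}},"squeeze":{"type":"number"}},"required":["moves"]}

```bash
mkdir -p pics; python3 - <<'E'
from rig import manip
import cv2,pickle
d={}
for n in("top","side"):
    s=manip.snapshot(n); d[n]=s; cv2.imwrite(f"pics/{n}0.png",cv2.resize(s["color"],(800,600),interpolation=cv2.INTER_CUBIC)); print(n,s["camera_matrix"],s["position"],s["rotation"],s.keys())
pickle.dump(d,open("d.pkl","wb"))
print(manip.sense())
E
```

```text
top [[472.21003188   0.         272.90952955]
 [  0.         472.21003188 209.22537547]
 [  0.           0.           1.        ]] [0.40256254 0.02620012 1.2541616 ] [[-0.02622044  0.99752973 -0.06516841]
 [-0.99963079 -0.02569934  0.00882179]
 [ 0.00712521  0.06537566  0.99783528]] dict_keys(['color', 'camera_matrix', 'position', 'rotation'])
side [[478.86155359   0.         286.08011218]
 [  0.         478.86155359 218.32192614]
 [  0.           0.           1.        ]] [0.24066906 0.76521243 0.99552995] [[-0.95112607  0.23821759 -0.19649832]
 [-0.30880076 -0.73136433  0.60806934]
 [ 0.00114095  0.63902942  0.76918144]] dict_keys(['color', 'camera_matrix', 'position', 'rotation'])
{'clock': 0.1, 'joints': array([-1.44800517e+00,  2.76525966e-01,  1.50595578e+00,  2.14099784e-06,
        1.36067913e+00, -1.21015268e-01]), 'qvel': array([ 0.00026365, -0.00333017, -0.00337987,  0.00189192, -0.00015612,
       -0.0009129 ]), 'tau': array([ 1.28429932e-03, -4.05456698e+01, -2.37780315e+01,  7.02227606e-02,
        2.98769760e-02, -4.48717287e-05]), 'eef_pos': array([ 0.1387321 , -0.55752081,  0.20471475]), 'tcp_rot': array([[ 9.70426270e-01,  2.41397636e-01, -1.90002993e-04],
       [ 2.41397635e-01, -9.70425040e-01,  1.55667791e-03],
       [ 1.91394706e-04, -1.55650741e-03, -9.99998770e-01]]), 'contact_force': array([0.29367502, 0.14414064, 0.307303  ]), 'wrist_torque': array([-0.01802133, -0.01835678, -0.0005662 ]), 'grasp_force': 0.0, 'width': 0.09390113946411914}
```

View pics/top0.png

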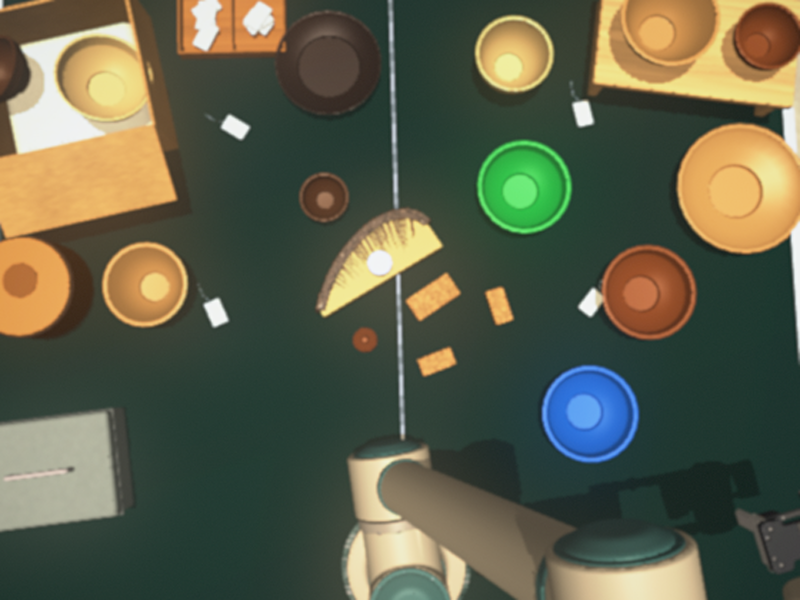

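View pics/side0.png

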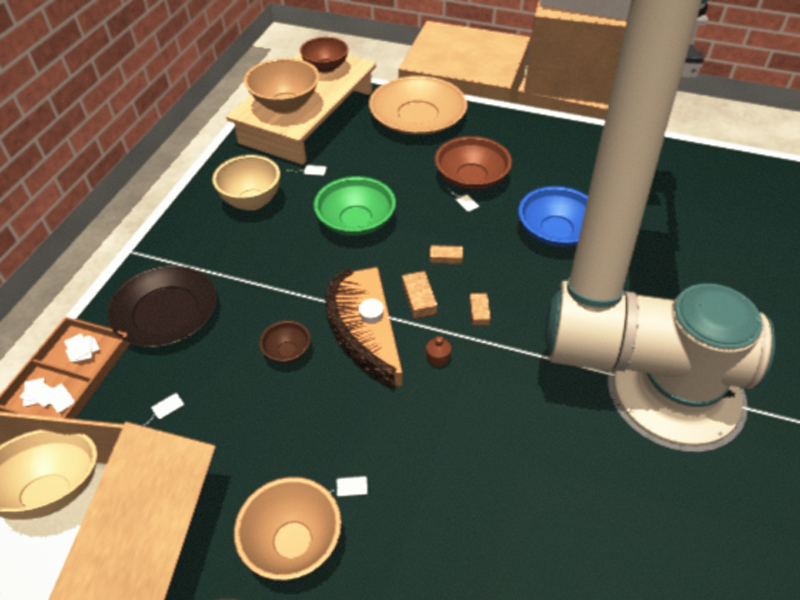

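The top view shows the slab with its pointed end at about (320,312) and its blunt end at about (437,235). The wax tin is at (379,262), the walnut bowl at (324,197), the lidded box at (364,340) and the largest cork block at (433,297). There is only one half-moon slab. I'll enlarge it next.

```bash
python3 - <<'E'
import cv2,pickle
d=pickle.load(open("d.pkl","rb"))
c=d["top"]["color"][140:230,210:320]
cv2.imwrite("pics/crop.png",cv2.resize(c,None,fx=6.5,fy=6.5,interpolation=cv2.INTER_CUBIC))
E
```

```text
(no output)
```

View pics/crop.png

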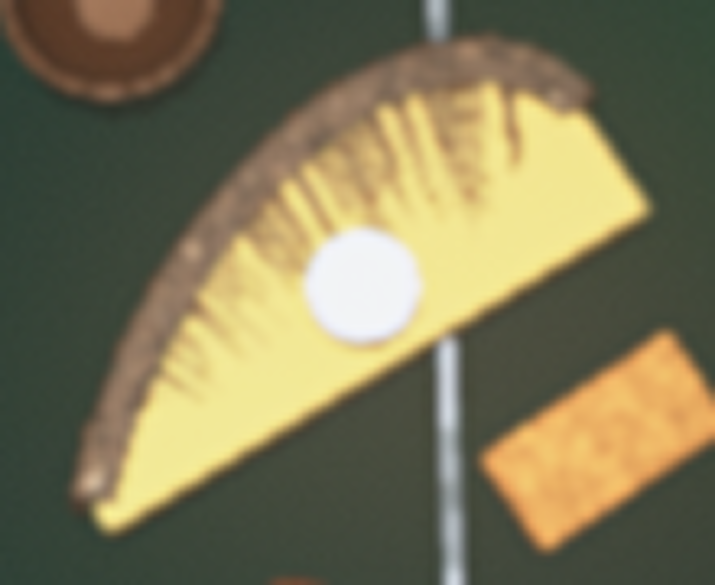

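The enlarged crop shows the bark rim running from the blunt end at (578,95), over the arch at (490,58) and (270,160), to the pointed end at (95,480). The tin is about 110 px inside the rim.

```bash
cat > h.py <<'E'
import numpy as np,pickle
from rig import manip
def px2w(s,uv,z,P=None,R=None):
    P=s["position"] if P is None else P; R=s["rotation"] if R is None else R
    uv=np.atleast_2d(uv).astype(float)
    r=np.c_[uv,np.ones(len(uv))]@np.linalg.inv(s["camera_matrix"]).T*[1,-1,-1]@R.T
    return P+r*((z-P[2])/r[:,2])[:,None]
def resample(w,step=.0275,s0=.008):
    # arc-length smoothing: s from the blunt end
    s=np.r_[0,np.cumsum(np.linalg.norm(np.diff(w[:,:2],axis=0),axis=1))]
    fx,fy=[np.polyfit(s,w[:,i],5) for i in(0,1)]
    q=np.arange(s0,s[-1]+.001,step)
    return s[-1],np.c_[np.polyval(fx,q),np.polyval(fy,q)]
def totool(p,R=None,o=None):
    st=manip.sense()
    return (p-(st["eef_pos"] if o is None else o))@st["tcp_rot"]
E
python3 - <<'E'
from h import *
np.set_printoptions(precision=4,suppress=True)
s=pickle.load(open("d.pkl","rb"))["top"]
c=np.array([(580,95),(540,70),(490,58),(440,65),(390,85),(330,118),(270,160),(215,215),(170,270),(138,330),(112,400),(93,485)])
o=np.array([210,140])-.5+.5/6.5
w=px2w(s,c/6.5+o,.044); L,q=resample(w); print(L); print(q)
print("tin",px2w(s,np.array([362,285])/6.5+o,.059),"walnut",px2w(s,np.array([324,197])*.7,.03))
print(totool(np.r_[q[5],.2]))
E
```

```text
0.2876830598799117
[[ 0.6283 -0.0487]
 [ 0.6376 -0.0234]
 [ 0.6348  0.003 ]
 [ 0.6249  0.0289]
 [ 0.6108  0.0531]
 [ 0.594   0.0751]
 [ 0.5749  0.0944]
 [ 0.5534  0.1109]
 [ 0.5293  0.1243]
 [ 0.5032  0.1344]
 [ 0.4765  0.1408]]
tin [[0.5469 0.0333 0.059 ]] walnut [[0.673  0.1313 0.03  ]]
[ 0.5945 -0.504   0.0056]
```

>>> jog_arm(
  moves=[
    {"jaw": -1,"tx": 0.28,"ty": -0.23,"tz": -0.09},
    {"jaw": -1,"tx": 0.28,"ty": -0.23,"tz": -0.09},
    {"jaw": -1,"tx": 0.28,"ty": -0.23,"tz": -0.09},
    {"jaw": -1,"tx": 0.28,"ty": -0.23,"tz": -0.09},
    {"jaw": -1,"tx": 0.28,"ty": -0.23,"tz": -0.09},
    {"jaw": -1,"tx": 0.56,"ty": -0.466,"tz": -0.095},
    {"jaw": -1,"tx": 0.56,"ty": -0.466,"tz": -0.095},
    {"jaw": -1,"tx": 0.56,"ty": -0.466,"tz": -0.095},
    {"jaw": -1,"tx": 0.56,"ty": -0.466,"tz": -0.095},
    {"jaw": -1,"tx": 0.56,"ty": -0.466,"tz": -0.095},
  ],
  squeeze=10,
)

```text
invalid input at $.moves[0]: expected keys jaw, tx, ty, tz, rx, ry, rz
```

>>> jog_arm(
  moves=[
    {"jaw": -1,"tx": 0.28,"ty": -0.23,"tz": -0.09,"rx": 0,"ry": 0,"rz": 0},
    {"jaw": -1,"tx": 0.28,"ty": -0.23,"tz": -0.09,"rx": 0,"ry": 0,"rz": 0},
    {"jaw": -1,"tx": 0.28,"ty": -0.23,"tz": -0.09,"rx": 0,"ry": 0,"rz": 0},
    {"jaw": -1,"tx": 0.28,"ty": -0.23,"tz": -0.09,"rx": 0,"ry": 0,"rz": 0},
    {"jaw": -1,"tx": 0.28,"ty": -0.23,"tz": -0.09,"rx": 0,"ry": 0,"rz": 0},
    {"jaw": -1,"tx": 0.56,"ty": -0.466,"tz": -0.095,"rx": 0,"ry": 0,"rz": 0},
    {"jaw": -1,"tx": 0.56,"ty": -0.466,"tz": -0.095,"rx": 0,"ry": 0,"rz": 0},
    {"jaw": -1,"tx": 0.56,"ty": -0.466,"tz": -0.095,"rx": 0,"ry": 0,"rz": 0},
    {"jaw": -1,"tx": 0.56,"ty": -0.466,"tz": -0.095,"rx": 0,"ry": 0,"rz": 0},
    {"jaw": -1,"tx": 0.56,"ty": -0.466,"tz": -0.095,"rx": 0,"ry": 0,"rz": 0},
  ],
  squeeze=10,
)

```text
clock: 1.1
eef_pos: [0.431, -0.1598, 0.2836]
tcp_rot: [[0.97, 0.241, -0.0], [0.241, -0.97, -0.0], [-0.0, 0.0, -1.0]]
contact_force: [0.8, -0.5, -0.2]
width: 0.0178
grasp_force: 0.0
```

>>> jog_arm(
  moves=[
    {"jaw": -1,"tx": 0.15,"ty": -0.12,"tz": -0.01,"rx": 0,"ry": 0,"rz": 0},
    {"jaw": -1,"tx": 0.15,"ty": -0.12,"tz": -0.01,"rx": 0,"ry": 0,"rz": 0},
    {"jaw": -1,"tx": 0.15,"ty": -0.12,"tz": -0.01,"rx": 0,"ry": 0,"rz": 0},
    {"jaw": -1,"tx": 0.15,"ty": -0.12,"tz": -0.01,"rx": 0,"ry": 0,"rz": 0},
    {"jaw": -1,"tx": 0.15,"ty": -0.12,"tz": -0.01,"rx": 0,"ry": 0,"rz": 0},
    {"jaw": -1,"tx": 0.15,"ty": -0.12,"tz": -0.01,"rx": 0,"ry": 0,"rz": 0},
    {"jaw": -1,"tx": 0.15,"ty": -0.12,"tz": -0.01,"rx": 0,"ry": 0,"rz": 0},
  ],
)

```text
clock: 1.8
eef_pos: [0.5461, -0.0099, 0.2932]
tcp_rot: [[0.971, 0.241, -0.001], [0.241, -0.971, -0.001], [-0.002, 0.0, -1.0]]
contact_force: [-1.3, -0.2, -0.3]
width: 0.0002
grasp_force: 0.0
```

```bash
python3 - <<'E'
from h import *
import cv2
st=manip.sense(); s=manip.snapshot("wrist"); s["st"]=st; pickle.dump(s,open("w.pkl","wb"))
cv2.imwrite("pics/w1.png",cv2.resize(s["color"],(800,600),interpolation=cv2.INTER_CUBIC)); print(st["eef_pos"],s["tool_from_camera"],st["width"],st["contact_force"])
E
```

```text
[ 0.54614782 -0.00993067  0.2931615 ] [[-4.97315504e-04  9.63079494e-01  2.69216718e-01  7.83496384e-02]
 [ 9.99999824e-01  3.91459884e-04  4.46883203e-04 -6.87819141e-04]
 [ 3.24996503e-04  2.69216893e-01 -9.63079519e-01 -1.79791301e-01]
 [ 0.00000000e+00  0.00000000e+00  0.00000000e+00  1.00000000e+00]] 0.0001665544172983202 [-1.29374692 -0.15104508 -0.31439049]
```

View pics/w1.png

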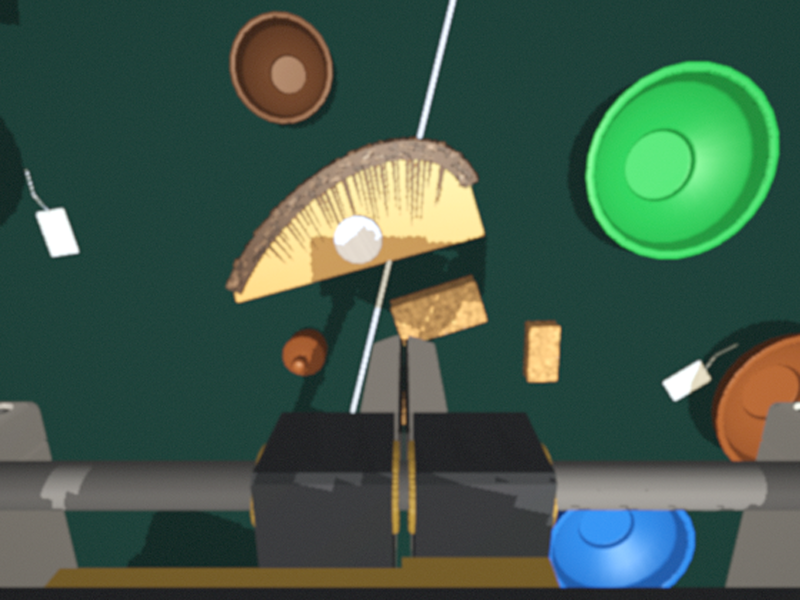

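The wrist view shows the rim from the blunt end at (471,178), over the arch at (410,148), to the pointed end at (237,287). The fingers are shut. I'll cross-check this against the top view.

```bash
python3 - <<'E'
from h import *
np.set_printoptions(precision=4,suppress=True)
s=pickle.load(open("w.pkl","rb")); st=s["st"]; T=s["tool_from_camera"]; R=st["tcp_rot"]@T[:3,:3]; P=st["eef_pos"]+st["tcp_rot"]@T[:3,3]
c=np.array([(471,178),(455,160),(435,150),(410,148),(380,153),(350,166),(320,185),(290,210),(265,238),(248,265),(236,288)])
w=px2w(s,(c+.5)*.7-.5,.044,P,R); L,q=resample(w); print(L);print(q)
top=np.array([[0.6283,-0.0487],[0.6376,-0.0234],[0.6348,0.003],[0.6249,0.0289],[0.6108,0.0531],[0.594,0.0751],[0.5749,0.0944],[0.5534,0.1109],[0.5293,0.1243],[0.5032,0.1344],[0.4765,0.1408]])
n=len(q); m=(q+top[:n])/2; print(q-top[:n])
print("tool-axis offsets from TCP to first", totool(np.r_[m[0],.06]))
d=np.diff(np.c_[m,np.zeros(n)],axis=0)@st["tcp_rot"]; print("steps",d)
E
```

```text
0.2857732545884792
[[ 0.6305 -0.0467]
 [ 0.6399 -0.0213]
 [ 0.6373  0.0054]
 [ 0.6267  0.0309]
 [ 0.611   0.0538]
 [ 0.5921  0.074 ]
 [ 0.571   0.0916]
 [ 0.5484  0.1069]
 [ 0.5244  0.1202]
 [ 0.4991  0.1313]
 [ 0.4727  0.1391]]
[[ 0.0022  0.002 ]
 [ 0.0023  0.0021]
 [ 0.0025  0.0024]
 [ 0.0018  0.002 ]
 [ 0.0002  0.0007]
 [-0.0019 -0.0011]
 [-0.0039 -0.0028]
 [-0.005  -0.004 ]
 [-0.0049 -0.0041]
 [-0.0041 -0.0031]
 [-0.0038 -0.0017]]
tool-axis offsets from TCP to first [0.0721 0.0563 0.2334]
steps [[ 0.0152 -0.0224 -0.    ]
 [ 0.0038 -0.0264 -0.    ]
 [-0.0038 -0.0274 -0.    ]
 [-0.0088 -0.0265  0.    ]
 [-0.0123 -0.0248  0.    ]
 [-0.015  -0.0227  0.    ]
 [-0.0176 -0.0207  0.    ]
 [-0.0201 -0.0188  0.    ]
 [-0.0224 -0.0165  0.    ]
 [-0.0241 -0.0133  0.    ]]
```

>>> jog_arm(
  moves=[
    {"jaw": -1,"tx": 0.072,"ty": 0.056,"tz": 0.1,"rx": 0,"ry": 0,"rz": 0},
    {"jaw": -1,"tx": 0.072,"ty": 0.056,"tz": 0.1,"rx": 0,"ry": 0,"rz": 0},
    {"jaw": -1,"tx": 0.072,"ty": 0.056,"tz": 0.1,"rx": 0,"ry": 0,"rz": 0},
    {"jaw": -1,"tx": 0.072,"ty": 0.056,"tz": 0.17,"rx": 0,"ry": 0,"rz": 0},
    {"jaw": -1,"tx": 0.072,"ty": 0.056,"tz": 0.2,"rx": 0,"ry": 0,"rz": 0},
    {"jaw": -1,"tx": 0.072,"ty": 0.056,"tz": 0.23,"rx": 0,"ry": 0,"rz": 0},
    {"jaw": -1,"tx": 0.072,"ty": 0.056,"tz": 0.23,"rx": 0,"ry": 0,"rz": 0},
    {"jaw": -1,"tx": 0.072,"ty": 0.056,"tz": 0.23,"rx": 0,"ry": 0,"rz": 0},
    {"jaw": -1,"tx": 0.072,"ty": 0.056,"tz": 0.23,"rx": 0,"ry": 0,"rz": 0},
  ],
)

```text
clock: 2.75
eef_pos: [0.6322, -0.0472, 0.0663]
tcp_rot: [[0.971, 0.24, 0.005], [0.24, -0.971, -0.001], [0.004, 0.002, -1.0]]
contact_force: [1.4, 0.0, 0.7]
width: 0.0003
grasp_force: 0.0
```

>>> jog_arm(
  moves=[
    {"jaw": -1,"tx": -0.003,"ty": 0,"tz": 0.008,"rx": 0,"ry": 0,"rz": 0},
    {"jaw": -1,"tx": -0.003,"ty": 0,"tz": 0.014,"rx": 0,"ry": 0,"rz": 0},
    {"jaw": -1,"tx": -0.003,"ty": 0,"tz": 0.018,"rx": 0,"ry": 0,"rz": 0},
    {"jaw": -1,"tx": -0.003,"ty": 0,"tz": 0.018,"rx": 0,"ry": 0,"rz": 0},
    {"jaw": -1,"tx": -0.003,"ty": 0,"tz": 0.018,"rx": 0,"ry": 0,"rz": 0},
  ],
)

```text
clock: 3.25
eef_pos: [0.6275, -0.0467, 0.0454]
tcp_rot: [[0.97, 0.242, -0.0], [0.242, -0.97, -0.0], [-0.0, 0.0, -1.0]]
contact_force: [-0.3, -0.4, -0.3]
width: 0.0003
grasp_force: 0.0
```

>>> jog_arm(
  moves=[
    {"jaw": -1,"tx": 0,"ty": 0,"tz": 0.001,"rx": 0,"ry": 0,"rz": 0},
    {"jaw": -1,"tx": 0,"ty": 0,"tz": 0.002,"rx": 0,"ry": 0,"rz": 0},
    {"jaw": -1,"tx": 0,"ty": 0,"tz": 0.002,"rx": 0,"ry": 0,"rz": 0},
  ],
)

```text
clock: 3.55
eef_pos: [0.6278, -0.0468, 0.0443]
tcp_rot: [[0.97, 0.241, 0.001], [0.241, -0.97, -0.0], [0.001, 0.0, -1.0]]
contact_force: [-1.1, 0.4, 3.4]
width: 0.0001
grasp_force: 2.0
```

>>> jog_arm(
  moves=[
    {"jaw": -1,"tx": 0.006,"ty": -0.004,"tz": 0,"rx": 0,"ry": 0,"rz": 0},
    {"jaw": -1,"tx": 0.01,"ty": -0.009,"tz": 0,"rx": 0,"ry": 0,"rz": 0},
    {"jaw": -1,"tx": 0.0135,"ty": -0.015,"tz": 0,"rx": 0,"ry": 0,"rz": 0},
    {"jaw": -1,"tx": 0.0165,"ty": -0.021,"tz": 0,"rx": 0,"ry": 0,"rz": 0},
    {"jaw": -1,"tx": 0.0185,"ty": -0.027,"tz": 0,"rx": 0,"ry": 0,"rz": 0},
    {"jaw": -1,"tx": 0.0195,"ty": -0.034,"tz": 0,"rx": 0,"ry": 0,"rz": 0},
    {"jaw": -1,"tx": 0.02,"ty": -0.041,"tz": 0,"rx": 0,"ry": 0,"rz": 0},
    {"jaw": -1,"tx": 0.02,"ty": -0.047,"tz": 0,"rx": 0,"ry": 0,"rz": 0},
    {"jaw": -1,"tx": 0.02,"ty": -0.047,"tz": 0,"rx": 0,"ry": 0,"rz": 0},
  ],
)

```text
clock: 4.45
eef_pos: [0.6367, 0.0045, 0.0443]
tcp_rot: [[0.97, 0.242, 0.003], [0.242, -0.97, 0.0], [0.003, 0.001, -1.0]]
contact_force: [-0.1, -2.3, 5.0]
width: 0.0007
grasp_force: 2.8
```

>>> jog_arm(
  moves=[
    {"jaw": -1,"tx": 0,"ty": -0.007,"tz": 0,"rx": 0,"ry": 0,"rz": 0},
    {"jaw": -1,"tx": -0.001,"ty": -0.014,"tz": 0,"rx": 0,"ry": 0,"rz": 0},
    {"jaw": -1,"tx": -0.0025,"ty": -0.021,"tz": 0,"rx": 0,"ry": 0,"rz": 0},
    {"jaw": -1,"tx": -0.004,"ty": -0.0275,"tz": 0,"rx": 0,"ry": 0,"rz": 0},
    {"jaw": -1,"tx": -0.006,"ty": -0.034,"tz": 0,"rx": 0,"ry": 0,"rz": 0},
    {"jaw": -1,"tx": -0.008,"ty": -0.041,"tz": 0,"rx": 0,"ry": 0,"rz": 0},
    {"jaw": -1,"tx": -0.0105,"ty": -0.048,"tz": 0,"rx": 0,"ry": 0,"rz": 0},
    {"jaw": -1,"tx": -0.013,"ty": -0.054,"tz": 0,"rx": 0,"ry": 0,"rz": 0},
    {"jaw": -1,"tx": -0.013,"ty": -0.054,"tz": 0,"rx": 0,"ry": 0,"rz": 0},
  ],
)

```text
clock: 5.35
eef_pos: [0.6108, 0.0541, 0.0443]
tcp_rot: [[0.97, 0.242, 0.003], [0.242, -0.97, 0.001], [0.003, -0.0, -1.0]]
contact_force: [1.5, -0.6, 6.4]
width: 0.0
grasp_force: 3.1
```

```bash
python3 - <<'E'
from h import *
import cv2
st=manip.sense(); s=manip.snapshot("side"); o=pickle.load(open("d.pkl","rb"))["side"]["color"]
a=s["color"][170:290,200:340];b=o[170:290,200:340]
cv2.imwrite("pics/s1.png",cv2.resize(np.hstack([b,a]),(800,343),interpolation=cv2.INTER_CUBIC)); print(st["eef_pos"],st["contact_force"])
E
```

```text
[0.61077031 0.054131   0.04425854] [ 1.54553038 -0.59561315  6.40101766]
```

View pics/s1.png

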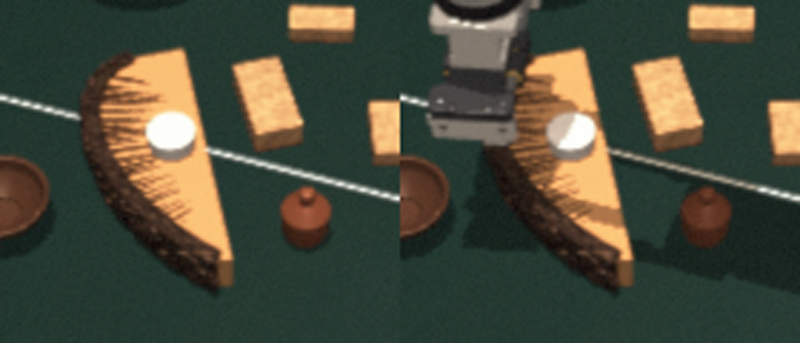

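The before/after pair shows the slab, tin and box where they were: the tip is at (222,285) before and (622,285) after, the same place once the 400 px panel offset is taken off. I'll carry on, slightly lighter.

>>> jog_arm(
  moves=[
    {"jaw": -1,"tx": -0.003,"ty": -0.0065,"tz": -0.0003,"rx": 0,"ry": 0,"rz": 0},
    {"jaw": -1,"tx": -0.006,"ty": -0.013,"tz": -0.0003,"rx": 0,"ry": 0,"rz": 0},
    {"jaw": -1,"tx": -0.009,"ty": -0.019,"tz": -0.0003,"rx": 0,"ry": 0,"rz": 0},
    {"jaw": -1,"tx": -0.0125,"ty": -0.025,"tz": -0.0003,"rx": 0,"ry": 0,"rz": 0},
    {"jaw": -1,"tx": -0.016,"ty": -0.031,"tz": -0.0003,"rx": 0,"ry": 0,"rz": 0},
    {"jaw": -1,"tx": -0.0195,"ty": -0.0365,"tz": -0.0003,"rx": 0,"ry": 0,"rz": 0},
    {"jaw": -1,"tx": -0.0235,"ty": -0.042,"tz": -0.0003,"rx": 0,"ry": 0,"rz": 0},
    {"jaw": -1,"tx": -0.0275,"ty": -0.0475,"tz": -0.0003,"rx": 0,"ry": 0,"rz": 0},
    {"jaw": -1,"tx": -0.0275,"ty": -0.0475,"tz": -0.0003,"rx": 0,"ry": 0,"rz": 0},
  ],
)

```text
clock: 6.3
eef_pos: [0.5715, 0.0935, 0.0443]
tcp_rot: [[0.97, 0.242, 0.001], [0.242, -0.97, 0.001], [0.001, -0.001, -1.0]]
contact_force: [1.5, -0.5, 6.4]
width: 0.0003
grasp_force: 3.1
```

>>> jog_arm(
  moves=[
    {"jaw": -1,"tx": -0.0045,"ty": -0.0055,"tz": -0.0003,"rx": 0,"ry": 0,"rz": 0},
    {"jaw": -1,"tx": -0.009,"ty": -0.0105,"tz": -0.0003,"rx": 0,"ry": 0,"rz": 0},
    {"jaw": -1,"tx": -0.013,"ty": -0.0155,"tz": -0.0003,"rx": 0,"ry": 0,"rz": 0},
    {"jaw": -1,"tx": -0.0175,"ty": -0.0205,"tz": -0.0003,"rx": 0,"ry": 0,"rz": 0},
    {"jaw": -1,"tx": -0.0225,"ty": -0.0255,"tz": -0.0003,"rx": 0,"ry": 0,"rz": 0},
    {"jaw": -1,"tx": -0.0275,"ty": -0.03,"tz": -0.0003,"rx": 0,"ry": 0,"rz": 0},
    {"jaw": -1,"tx": -0.0325,"ty": -0.035,"tz": -0.0003,"rx": 0,"ry": 0,"rz": 0},
    {"jaw": -1,"tx": -0.0375,"ty": -0.0395,"tz": -0.0003,"rx": 0,"ry": 0,"rz": 0},
    {"jaw": -1,"tx": -0.0375,"ty": -0.0395,"tz": -0.0003,"rx": 0,"ry": 0,"rz": 0},
  ],
)

```text
clock: 7.2
eef_pos: [0.5245, 0.1224, 0.0443]
tcp_rot: [[0.97, 0.242, -0.001], [0.242, -0.97, 0.001], [-0.001, -0.001, -1.0]]
contact_force: [2.4, -0.1, 6.1]
width: 0.0004
grasp_force: 3.2
```

>>> jog_arm(
  moves=[
    {"jaw": -1,"tx": -0.005,"ty": -0.004,"tz": -0.0003,"rx": 0,"ry": 0,"rz": 0},
    {"jaw": -1,"tx": -0.0105,"ty": -0.0085,"tz": -0.0003,"rx": 0,"ry": 0,"rz": 0},
    {"jaw": -1,"tx": -0.016,"ty": -0.0125,"tz": -0.0003,"rx": 0,"ry": 0,"rz": 0},
    {"jaw": -1,"tx": -0.0215,"ty": -0.016,"tz": -0.0003,"rx": 0,"ry": 0,"rz": 0},
    {"jaw": -1,"tx": -0.0275,"ty": -0.0195,"tz": -0.0003,"rx": 0,"ry": 0,"rz": 0},
    {"jaw": -1,"tx": -0.0335,"ty": -0.023,"tz": -0.0003,"rx": 0,"ry": 0,"rz": 0},
    {"jaw": -1,"tx": -0.039,"ty": -0.0265,"tz": -0.0003,"rx": 0,"ry": 0,"rz": 0},
    {"jaw": -1,"tx": -0.044,"ty": -0.029,"tz": -0.0003,"rx": 0,"ry": 0,"rz": 0},
    {"jaw": -1,"tx": -0.044,"ty": -0.029,"tz": -0.0003,"rx": 0,"ry": 0,"rz": 0},
  ],
)

```text
clock: 8.1
eef_pos: [0.4742, 0.1395, 0.0443]
tcp_rot: [[0.97, 0.241, -0.003], [0.241, -0.97, 0.0], [-0.002, -0.001, -1.0]]
contact_force: [-0.7, 0.6, 4.6]
width: 0.0006
grasp_force: 2.4
```

>>> jog_arm(
  moves=[
    {"jaw": -1,"tx": -0.002,"ty": -0.001,"tz": 0,"rx": 0,"ry": 0,"rz": 0},
    {"jaw": -1,"tx": -0.003,"ty": -0.001,"tz": 0,"rx": 0,"ry": 0,"rz": 0},
    {"jaw": -1,"tx": -0.003,"ty": -0.001,"tz": 0,"rx": 0,"ry": 0,"rz": 0},
    {"jaw": -1,"tx": -0.003,"ty": -0.001,"tz": -0.02,"rx": 0,"ry": 0,"rz": 0},
    {"jaw": -1,"tx": -0.003,"ty": -0.001,"tz": -0.06,"rx": 0,"ry": 0,"rz": 0},
    {"jaw": -1,"tx": -0.003,"ty": -0.001,"tz": -0.11,"rx": 0,"ry": 0,"rz": 0},
    {"jaw": -1,"tx": -0.003,"ty": -0.001,"tz": -0.16,"rx": 0,"ry": 0,"rz": 0},
    {"jaw": -1,"tx": -0.003,"ty": -0.001,"tz": -0.16,"rx": 0,"ry": 0,"rz": 0},
    {"jaw": -1,"tx": -0.003,"ty": -0.001,"tz": -0.16,"rx": 0,"ry": 0,"rz": 0},
  ],
)

```text
clock: 9.0
eef_pos: [0.4724, 0.1393, 0.2047]
tcp_rot: [[0.97, 0.241, -0.0], [0.241, -0.97, -0.0], [-0.0, 0.0, -1.0]]
contact_force: [-0.8, -0.2, -1.1]
width: 0.0004
grasp_force: 0.0
```

```bash
python3 - <<'E'
from h import *
import cv2
s=manip.snapshot("side"); o=pickle.load(open("d.pkl","rb"))["side"]["color"]
cv2.imwrite("pics/s2.png",cv2.resize(np.hstack([o[170:290,200:340],s["color"][170:290,200:340]]),(800,343),interpolation=cv2.INTER_CUBIC)); print(manip.sense()["eef_pos"])
E
```

```text
[0.4715343  0.13911566 0.20327312]
```

View pics/s2.png

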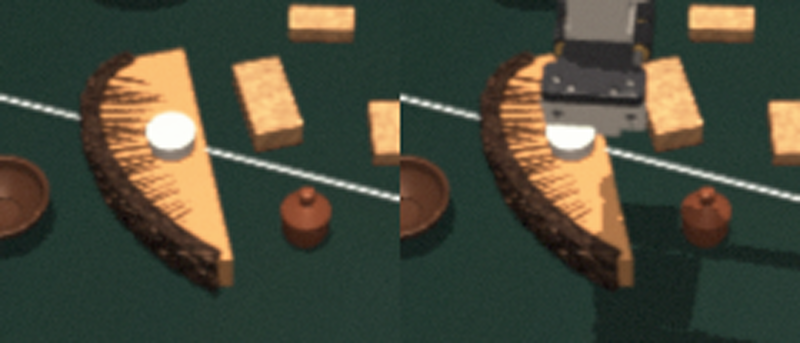

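The arm is clear of the slab. The slab tip at (622,287), the tin and the neighbouring things have not moved.

```bash
python3 -c "
from rig import manip
print(manip.sign_off())"
```

```text
the job is handed in; nothing more can be done
None
```

I ran the closed fingertips along the bark rim from the blunt end to the pointed end (3 to 6.5 N where read) and came away; pictures show the slab and its neighbours unmoved, and the job is handed in, no verdict shown.

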